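Quarter-turn a square blank on the stop pin and bed it in the corner stop

TASK

The square aluminium blank has to be set up with its blue edge against the long rail of the dark corner stop. Keeping it flat on the plate, push it against the standing stop pin so that it turns a quarter turn counter-clockwise (seen from above) while it bears on the pin, then slide it home into the corner so that the blue edge lies flush on the long rail and the neighbouring side flush on the short end stop, and press it in with a firm but gentle push of about 10 N for a moment. Never lean on it with more than 40 N, let go and draw clear at the end, and leave the dial gauge, the knurled nut and the clamp jaw where they are.

Things in the scene. Friction and masses are not known exactly. Their poses are not given: they have to be found in the camera images.
- blank: loose square aluminium blank 96 x 96 x 26 mm, about 0.5 kg, too wide to grip, flat on the plate. Origin: centre of its underside, z up. Its own -y side is blue (with a blue stripe on top). Its axes start within 0.2 rad of corner_stop's; it must end turned +90 deg about z, own -y towards the rail (corner_stop's +x). A push of some 2 to 6 N slides it
- blue_edge (a point): middle of the blue side of the blank, 48 mm from its centre along the blank's own -y, 13 mm above the underside
- corner_stop: fixed dark steel corner, bars 16 mm wide, 20 mm high. Origin: inside corner at plate level. Long rail's face: plane x = 0, from y = 0 to -140 mm; end stop's face: plane y = 0, from x = 0 to -85 mm. Home of the blank is x < 0, y < 0, its centre at (-48, -48) mm. +x points from the blank's start to the rail, roughly to the robot's left; +y roughly to the robot
- post: fixed upright steel stop pin, lower part 22 mm in diameter, 41 mm high in all, origin at the centre of its foot. In corner_stop's frame it stands at x -165 to -190, y -10 to -35 mm. The blank starts on the pin's -x side, 5 to 25 mm short of it, centre 34 to 44 mm to the -y side, so the pin meets its leading face near the end. The blank at the rail clears the pin by 58 mm or more
- gauge: dial gauge 94 x 58 x 22 mm, bystander lying behind the long rail
- nut: knurled nut 36 mm across, 16 mm high, bystander lying behind the blank's start place
- jaw: stepped steel clamp jaw 22 x 60 x 28 mm, bystander lying on the robot's side of the end stop
Not all that is in view belongs to the job. Leave any purple or yellow look-alike of the post alone.

How it is judged:
On the way, in this order (a step that is already met when the one before it is completed fails the run):
1. the blank is in mid-turn (26 to 69 degrees off the corner stop's axes) while it bears on the stop pin with over 1 N (contact force between blank and post above 1 N and angle between the x axis of blank and the x axis of corner_stop, either way round between 0.45 and 1.2 rad), for 0.05 s.
2. the blank is turned a quarter turn (to within 15 degrees) (angle between the x axis of blank and the y axis of corner_stop, either way round below 0.26 rad), for 0.05 s.
3. the blank is pressed into the corner with over 4 N on the corner stop, blue side within 2 mm of the rail and the next side within 2 mm of the end stop (contact force between blank and corner_stop above 4 N and x of blue_edge in the frame of corner_stop above -0.002 m and y of blank in the frame of corner_stop above -0.05 m), for 0.2 s.
At the end, for the whole second after the job is handed in: The blank lies flat and still in the corner stop, blue side within 2 mm of the long rail, the neighbouring side within 2 mm of the end stop, square to them within 0.03 rad, with the robot clear of it (x of blue_edge in the frame of corner_stop between -0.002 and 0.003 m and y of blank in the frame of corner_stop between -0.05 and -0.045 m and angle between the x axis of blank and the y axis of corner_stop, either way round below 0.03 rad and height (world z) of blank below 0.003 m and angle between blank's own z axis and vertical below 0.03 rad and linear speed of blank below 0.01 m/s); the robot touches nothing.
It fails at once if the fingers press on the blank with more than 40 N (contact force between the fingers and blank above 40 N).
It fails at once if the blank is forced against the stop pin with more than 40 N (contact force between blank and post above 40 N).
It fails at once if the blank is forced against the corner stop with more than 40 N (contact force between blank and corner_stop above 40 N).
It fails at once if the blank is lifted or tipped off the plate (height (world z) of blank above 0.015 m or angle between blank's own z axis and vertical above 0.2 rad).
It fails at once if the gauge, nut or jaw is moved more than 15 mm (distance of any of gauge, nut, jaw from where it was at the start of the episode above 0.015 m).
It also fails if it takes over 72 s, if anything falls off the work surface, if the arm or the gripper's body presses on something with over 40 N, if the wrist force passes 120 N, or if a joint passes its speed limit or range.

ROBOT

A 6-joint arm with a two-finger parallel gripper is mounted at the origin on a cart in front of the work surface, level with it; the furniture and walls round the work are solid. World frame = base frame: x ahead of the robot, y to its left, z up, the work surface at z = 0. Lengths are in m, angles in rad, forces in N, time in s.
With the tool pointing down it reaches from about 0.25 to 0.725 m from the base axis. Payload 4 kg.
Tool frame: the origin (TCP) lies midway between the tips of the shut fingers; the grasp point (between the pads) lies bot.tcp_to_grasp behind it (bot.tcp_to_grasp is the distance from the TCP to the grasp point, in m); z points along the fingers, y is the line along which they close (so a half turn about z gives the same grasp; the last joint's range is limited). The gripper opens to 85 mm and grips with 20 to 120 N. Pads are 22 mm wide; open, the fingers measure 114 mm over their backs; the gripper's body (76 mm by 85 mm) begins 54 mm behind the grasp point. The pads swing forward as they close: fully open they stand 13 mm farther back than shut.
Start: joints at [1.179, 0.241, 0.005, 1.335, 0, 1.571], TCP at [0.191, 0.462, 0.231] pointing down, gripper open.
Joint ranges: [-2.72, 2.72], [-1.05, 1.87], [-1.09, 1.28], [-1.99, 2.15], [-1.42, 1.44], [-3.14, 3.14]. Speed limits (rad/s): [2.79, 2.79, 3.14, 3.14, 3.14, 3.14].

INTERFACE

Orientations are given as a unit quaternion [x, y, z, w].
In Python, from workcell import readout, camera, bot gives the robot as it stands. The module is installed in compiled form; this text tells all that it offers.
- The arm moves only by the tool jog_arm, never from a script. Its argument "motion" is a list of rows, each an object of numbers: "x", "y", "z": the shift along the tool's x, y, z in mm; "spin": the turn about the tool's z in degrees; "fingers": the closure, from -1 (fully open) to 1 (shut). A call has 1 to 8 rows; each row is the pose to reach, as a shift and turn from the pose commanded when the call began, along the tool's axes at that moment; what a row does not reach only later rows make up. A row lasts 1/8 s, in which the tool goes at most 62.5 mm and 10.7 degrees, less where a joint would pass 70% of its speed; a pose out of reach is approached as far as the arm can. A call with a gripper value outside its range is refused whole. The fingers move at their own pace and stop on an object; the grip force is fixed at half the most. Time passes only in rows, so rows that repeat a pose let the fingers close. It gives the time, the measured TCP pose, the force, the opening and the grip force at its end, in the units of the state.
- readout.get_obs(): the state, without advancing time (a new reading comes with each control period).
- camera(name): name is "scene" or "top"; returns a dict with "pixels" (420x560x3 uint8, red, green, blue), "K" (3x3 intrinsics, pixels), "rvec" (rotation vector, rad) and "tvec" (3), from world to camera coordinates, as OpenCV has them. Camera axes: x right, y down, z forward; pixel columns grow to the right and rows downward; lengths in m; the calibration is good to about 2 mm. A picture is of the moment at which its call begins. There is no depth.
- bot.job_done(): hands the job in; it is judged then, once.
The state is a dict: "clock": time; "joint_pos": joint angles; "joint_vel": joint speeds; "tau": joint torques, N m; "eef_pos": TCP position; "tool_rot": TCP orientation; "ft_force": force on the tool from outside, world axes, zero at the start; "ft_torque": the same for the moment, N m; "grip_width": finger opening in m; "grasp_force": force on a finger pad.
Only numpy, scipy, OpenCV 4.12 (cv2) and the standard library are available. Lean on these libraries where they do the work, as an engineer would, in place of code of your own. Each camera call takes 0.05 s, during which the arm holds its last target. There are 200 camera calls.

## Working session

There is one attempt and no reset: what is moved stays moved. The work goes in short steps, Python scripts to look and compute and a tool call to move; the robot and the scene stay as the last step left them, time stands still between calls to the robot, and variables do not carry over. Pictures are saved under pics/ and viewed, at most 10 in all, crops included, and the job is handed in when it is done.

Besides the shell and the picture viewer there is one more tool, called as name(argument=value, ...), one argument or row to a line, values as JSON. jog_arm: Moves the arm, as the interface text tells. Its arguments: {"type":"object","properties":{"motion":{"type":"array"}},"required":["motion"]}

```bash
mkdir -p pics
cat > h.py <<'E'
import numpy as np,cv2
from workcell import readout,camera,bot
def shot(n,f):
    c=camera(n);cv2.imwrite('pics/'+f,cv2.cvtColor(c['pixels'],cv2.COLOR_RGB2BGR));np.savez('pics/'+f+'.npz',**c);return c
def w(f,uv,z):
    c=np.load('pics/'+f+'.npz');R=cv2.Rodrigues(c['rvec'])[0];t=c['tvec'].ravel();C=-R.T@t
    uv=np.atleast_2d(np.array(uv,float));d=np.c_[uv,np.ones(len(uv))]@np.linalg.inv(c['K']).T@R
    return C+d*((z-C[2])/d[:,2])[:,None]
E
python3 -c "
from h import *
c=shot('top','t0.png');print(c['K'],c['rvec'],c['tvec']);c=shot('scene','s0.png')
o=readout.get_obs();print(o);print(bot.tcp_to_grasp)"
```

```text
[[394.91367609   0.         277.73824627]
 [  0.         394.91367609 207.75849532]
 [  0.           0.           1.        ]] [ 2.1509047  -2.09710206  0.15983167] [-0.08067672  0.47586279  0.95158385]
{'clock': 0.1, 'joint_pos': array([1.17900539e+00, 2.41358658e-01, 3.82723580e-03, 1.33522539e+00,
       3.27064003e-05, 1.57077626e+00]), 'joint_vel': array([ 0.0011794 , -0.00225242,  0.00297148, -0.00055903,  0.00038166,
        0.00052191]), 'tau': array([ 2.09703662e-04, -3.73139048e+01,  2.53010130e+01,  1.08190576e-02,
        4.85856390e-05,  1.82030954e-05]), 'eef_pos': array([0.19068699, 0.46157022, 0.2304794 ]), 'tool_rot': array([ 1.94635036e-01,  9.80875243e-01, -9.58309147e-04, -2.06849313e-04]), 'ft_force': array([-0.04427511, -0.38548521, -0.31989488]), 'ft_torque': array([-0.0446863 , -0.03070152,  0.00729988]), 'grasp_force': 0.0, 'grip_width': 0.08554820659927977}
0.0187
```

View pics/t0.png

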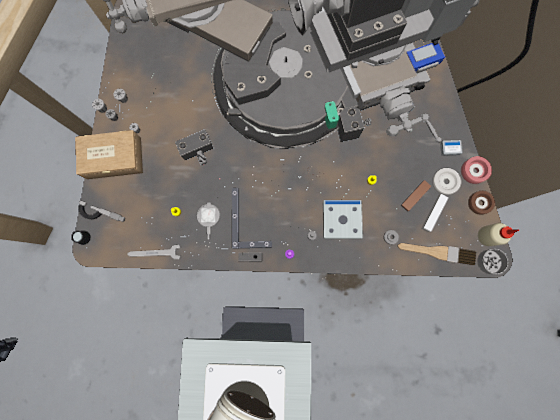

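View pics/s0.png

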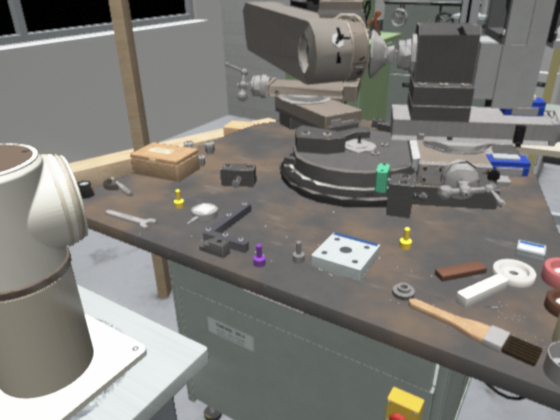

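```bash
python3 -c "
from h import *
i=cv2.imread('pics/t0.png')[175:275,220:400];cv2.imwrite('pics/t0c.png',cv2.resize(i,None,fx=4.4,fy=4.4,interpolation=cv2.INTER_CUBIC))"
```

```text
(no output)
```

View pics/t0c.png

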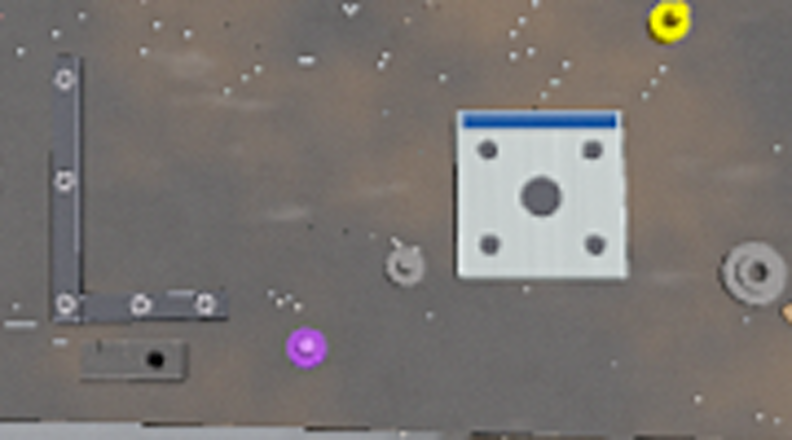

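```bash
python3 -c "
from h import *
np.set_printoptions(precision=4,suppress=True)
g=lambda p:(np.array(p,float)+.5)/4.4-.5+[220,175]
B=w('t0.png',g([(458,111),(621,111),(627,277),(458,277)]),.026);print('blank',B,B.mean(0),[np.linalg.norm(B[i]-B[i-1]) for i in range(4)])
e=B[3]-B[0];print('ang',np.degrees(np.arctan2(e[1],-e[0])), np.degrees(np.arctan2((B[0]-B[1])[0],(B[0]-B[1])[1])))
S=w('t0.png',g([(81,58),(81,293),(227,293)]),.02);print('stop',S)
print('post',w('t0.png',g([(405,262)]),.041),w('t0.png',g([(405,268)]),.02))
print('nut',w('t0.png',g([(756,272)]),.012))
print('purple',w('t0.png',g([(306,347)]),.02))
R=cv2.Rodrigues(np.load('pics/t0.png.npz')['rvec'])[0];print(-R.T@np.load('pics/t0.png.npz')['tvec'])
"
```

```text
blank [[ 0.5034 -0.1849  0.026 ]
 [ 0.5056 -0.279   0.026 ]
 [ 0.4094 -0.2816  0.026 ]
 [ 0.407  -0.1856  0.026 ]] [ 0.4564 -0.2328  0.026 ] [np.float64(0.09634716866183411), np.float64(0.09411004361479695), np.float64(0.09617568537800356), np.float64(0.09600089670327254)]
ang -0.41058266397721777 -1.3469940466554091
stop [[ 0.5311  0.036   0.02  ]
 [ 0.393   0.0299  0.02  ]
 [ 0.3951 -0.054   0.02  ]]
post [[ 0.4133 -0.1543  0.041 ]] [[ 0.412  -0.1558  0.02  ]]
nut [[ 0.4156 -0.3584  0.012 ]]
purple [[ 0.3654 -0.1     0.02  ]]
[ 0.3109 -0.0897  1.0167]
```

jog_arm(
  motion=[
    {"x":-40,"y":-46,"spin":-8,"fingers":1},
    {"x":-80,"y":-92,"spin":-16,"fingers":1},
    {"x":-120,"y":-138,"spin":-22.4,"fingers":1},
    {"x":-160,"y":-184,"spin":-22.4,"fingers":1},
    {"x":-200,"y":-230,"spin":-22.4,"fingers":1},
    {"x":-240,"y":-276,"spin":-22.4,"fingers":1},
    {"x":-280,"y":-322,"spin":-22.4,"fingers":1},
    {"x":-320,"y":-368,"spin":-22.4,"fingers":1},
  ],
)

```text
validation failed for argument at $.mo...
```

```bash
python3 -c "
from h import *
o=readout.get_obs();print(o['joint_pos'],o['eef_pos'],o['tool_rot'],o['grip_width'],o['ft_force'])"
```

```text
[1.17900539e+00 2.41358658e-01 3.82723580e-03 1.33522539e+00
 3.27064003e-05 1.57077626e+00] [0.19068699 0.46157022 0.2304794 ] [ 1.94635036e-01  9.80875243e-01 -9.58309147e-04 -2.06849313e-04] 0.08554820659927977 [-0.04427511 -0.38548521 -0.31989488]
```

jog_arm(
  motion=[
    {"x":-40,"y":-46,"z":0,"spin":-8,"fingers":1},
    {"x":-80,"y":-92,"z":0,"spin":-16,"fingers":1},
    {"x":-120,"y":-138,"z":0,"spin":-22.4,"fingers":1},
    {"x":-160,"y":-184,"z":0,"spin":-22.4,"fingers":1},
    {"x":-200,"y":-230,"z":0,"spin":-22.4,"fingers":1},
    {"x":-240,"y":-276,"z":0,"spin":-22.4,"fingers":1},
    {"x":-280,"y":-322,"z":0,"spin":-22.4,"fingers":1},
    {"x":-320,"y":-368,"z":0,"spin":-22.4,"fingers":1},
  ],
)

```text
clock: 1.1
eef_pos: [0.3463, -0.0021, 0.2313]
tool_rot: [0.0, 1.0, 0.0, 0.0]
ft_force: [1.2, 0.1, -0.2]
grip_width: 0.0002
grasp_force: 0.0
```

```bash
python3 -c "
from h import *
o=readout.get_obs();print(o['joint_pos'],o['eef_pos'],o['tool_rot'],o['grip_width'],o['ft_force'])"
```

```text
[-6.34936825e-03 -6.77128093e-02 -3.37574163e-01  1.30019955e+00
  2.81394064e-04 -5.52489485e-03] [ 0.34628138 -0.00211329  0.23133374] [4.12184919e-04 9.99999838e-01 1.38511400e-04 3.68541031e-04] 0.00020884344292516283 [ 1.15002419  0.07430485 -0.24330575]
```

jog_arm(
  motion=[
    {"x":-20,"y":-55,"z":0,"spin":0,"fingers":1},
    {"x":-40,"y":-110,"z":0,"spin":0,"fingers":1},
    {"x":-60,"y":-165,"z":0,"spin":0,"fingers":1},
    {"x":-80,"y":-220,"z":0,"spin":0,"fingers":1},
    {"x":-100,"y":-275,"z":30,"spin":0,"fingers":1},
    {"x":-112,"y":-308,"z":80,"spin":0,"fingers":1},
    {"x":-112,"y":-308,"z":140,"spin":0,"fingers":1},
    {"x":-112,"y":-308,"z":180,"spin":0,"fingers":1},
  ],
)

```text
clock: 2.1
eef_pos: [0.4559, -0.3078, 0.0475]
tool_rot: [0.001, 1.0, 0.001, -0.002]
ft_force: [0.1, -0.4, -0.3]
grip_width: -0.0001
grasp_force: 0.0
```

jog_arm(
  motion=[
    {"x":0,"y":0,"z":0,"spin":0,"fingers":1},
  ],
)

```text
clock: 2.22
eef_pos: [0.4546, -0.3063, 0.0474]
tool_rot: [0.001, 1.0, 0.003, -0.004]
ft_force: [-0.2, 0.3, 0.8]
grip_width: -0.0
grasp_force: 0.0
```

```bash
python3 -c "
from h import *
a=shot('top','t1.png');b=shot('scene','s1.png')
o=readout.get_obs();print(o['eef_pos'],o['ft_force'])
i=cv2.imread('pics/t1.png')[175:275,270:410];j=cv2.imread('pics/s1.png')[190:320,270:450]
i=cv2.resize(i,(560,400),interpolation=cv2.INTER_CUBIC)[:300];j=cv2.resize(j,(415,300),interpolation=cv2.INTER_CUBIC)
i=cv2.resize(i,(385,206)) if 0 else i
cv2.imwrite('pics/c1.png',cv2.resize(np.hstack([i[:, :],j]),None,fx=.8,fy=.8))"
```

```text
[ 0.45827915 -0.30846576  0.05201474] [ 0.63236203 -0.23989719 -0.76452606]
```

View pics/c1.png

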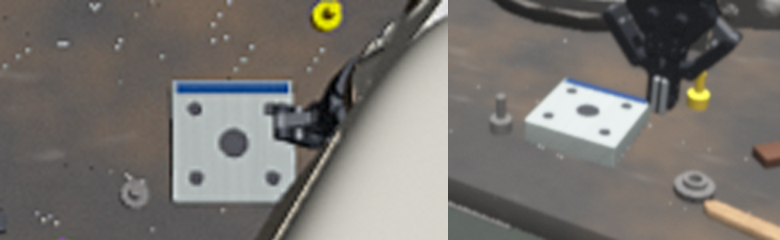

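The gripper stands behind the blank's right side with the fingers shut. In the left pane they sit over about (300,122), and the pin is at (135,192).

jog_arm(
  motion=[
    {"x":0,"y":0,"z":20,"spin":0,"fingers":1},
    {"x":0,"y":0,"z":39,"spin":0,"fingers":1},
    {"x":0,"y":0,"z":39,"spin":0,"fingers":1},
  ],
)

```text
clock: 2.7
eef_pos: [0.4586, -0.3086, 0.0137]
tool_rot: [0.0, 1.0, -0.0, 0.001]
ft_force: [-1.1, -0.1, 0.3]
grip_width: 0.0001
grasp_force: 0.0
```

jog_arm(
  motion=[
    {"x":0,"y":5,"z":0,"spin":0,"fingers":1},
    {"x":0,"y":10,"z":0,"spin":0,"fingers":1},
    {"x":0,"y":15,"z":0,"spin":0,"fingers":1},
    {"x":0,"y":20,"z":0,"spin":0,"fingers":1},
  ],
)

```text
clock: 3.2
eef_pos: [0.4588, -0.2897, 0.0134]
tool_rot: [0.001, 1.0, -0.002, 0.001]
ft_force: [-0.5, -5.8, 3.2]
grip_width: 0.0002
grasp_force: 2.5
```

jog_arm(
  motion=[
    {"x":0,"y":4,"z":0,"spin":0,"fingers":1},
    {"x":0,"y":8,"z":0,"spin":0,"fingers":1},
    {"x":0,"y":12,"z":0,"spin":0,"fingers":1},
  ],
)

```text
clock: 3.58
eef_pos: [0.459, -0.2778, 0.0134]
tool_rot: [0.001, 1.0, -0.002, 0.001]
ft_force: [0.7, -5.3, 2.6]
grip_width: 0.0002
grasp_force: 2.8
```

jog_arm(
  motion=[
    {"x":0,"y":2,"z":0,"spin":0,"fingers":1},
    {"x":0,"y":4,"z":0,"spin":0,"fingers":1},
  ],
)

```text
clock: 3.82
eef_pos: [0.4601, -0.2753, 0.0136]
tool_rot: [0.001, 1.0, -0.003, 0.002]
ft_force: [3.6, -9.7, -0.5]
grip_width: 0.0002
grasp_force: 5.0
```

```bash
python3 -c "
from h import *
a=shot('top','t2.png');b=shot('scene','s2.png')
i=cv2.imread('pics/t2.png')[185:260,270:370];j=cv2.imread('pics/s2.png')[205:300,270:400]
cv2.imwrite('pics/c2.png',np.hstack([cv2.resize(i,(400,300),interpolation=cv2.INTER_CUBIC),cv2.resize(j,(400,300),interpolation=cv2.INTER_CUBIC)]))"
```

```text
(no output)
```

View pics/c2.png

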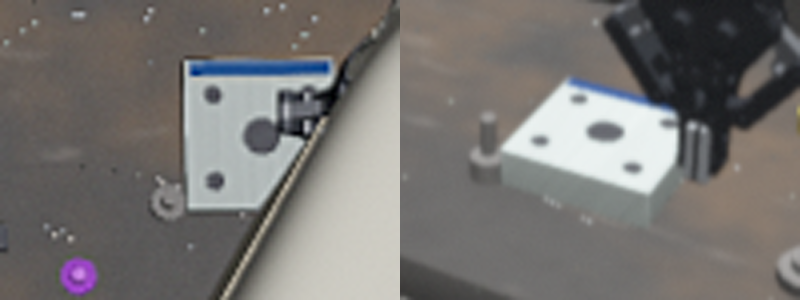

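Pin contact made: the pin at (168,201) in the left pane touches the near end of the leading face. Next I rotate the tool rigidly about the pin.

```bash
cat >> h.py <<'E'
def arc(th0,ths,P=(.4125,-.155)):
    # rows turning the tool about P; tool x=-X,y=+Y when th=0 (tool yaw th0 now)
    p=readout.get_obs()['eef_pos'][:2];r=p-P
    rt=lambda a:np.array([[np.cos(a),-np.sin(a)],[np.sin(a),np.cos(a)]])
    ex=rt(np.radians(th0))@[-1,0];ey=rt(np.radians(th0))@[0,1]
    for t in ths:
        D=(rt(np.radians(t))@r-r)*1000;print(t,np.round([D@ex,D@ey],1),'spin',-t)
E
python3 -c "
from h import *
o=readout.get_obs();print(o['eef_pos'],o['ft_force'],o['joint_pos'])
arc(0,range(4,36,4))"
```

```text
[ 0.46046609 -0.2751925   0.01356312] [ 3.60912063 -8.71993993 -0.90501063] [-0.53704646  0.50003677 -0.23030234  0.8330358  -0.00289023 -0.53526206]
4 [-8.3  3.6] spin -4
8 [-16.3   7.8] spin -8
12 [-23.9  12.6] spin -12
16 [-31.3  17.9] spin -16
20 [-38.2  23.7] spin -20
24 [-44.7  29.9] spin -24
28 [-50.8  36.6] spin -28
32 [-56.4  43.7] spin -32
```

jog_arm(
  motion=[
    {"x":-8.3,"y":3.8,"z":0,"spin":-4,"fingers":1},
    {"x":-16.3,"y":8.2,"z":0,"spin":-8,"fingers":1},
    {"x":-24,"y":13,"z":0,"spin":-12,"fingers":1},
    {"x":-31,"y":18.5,"z":0,"spin":-16,"fingers":1},
  ],
)

```text
clock: 4.42
eef_pos: [0.4917, -0.2561, 0.0135]
tool_rot: [-0.139, 0.99, -0.003, 0.002]
ft_force: [3.9, -6.5, 0.7]
grip_width: 0.0
grasp_force: 3.8
```

```bash
python3 -c "
from h import *
a=shot('top','t3.png');b=shot('scene','s3.png')
i=cv2.imread('pics/t3.png')[185:260,270:370];j=cv2.imread('pics/s3.png')[205:300,270:400]
cv2.imwrite('pics/c3.png',np.hstack([cv2.resize(i,(400,300),interpolation=cv2.INTER_CUBIC),cv2.resize(j,(400,300),interpolation=cv2.INTER_CUBIC)]))
o=readout.get_obs();print(o['eef_pos'],o['ft_force'])
arc(16,range(4,36,4))"
```

```text
[ 0.49260265 -0.25526316  0.01348257] [ 4.40583117 -5.30013987  0.03399403]
4 [-8.1  3.7] spin -4
8 [-16.   8.] spin -8
12 [-23.6  12.9] spin -12
16 [-30.7  18.2] spin -16
20 [-37.5  24. ] spin -20
24 [-43.9  30.3] spin -24
28 [-49.8  37. ] spin -28
32 [-55.3  44.2] spin -32
```

View pics/c3.png

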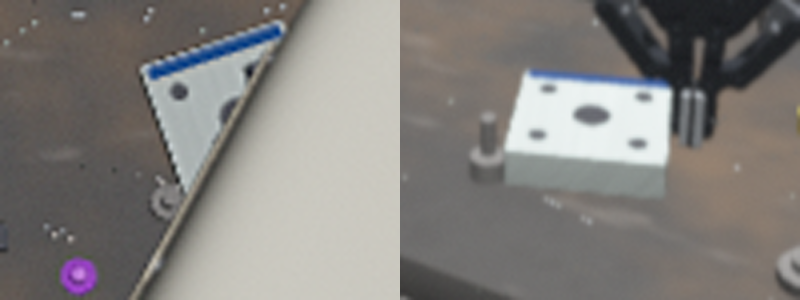

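The blank has turned about 18° and still bears on the pin at (165,202). I continue, with slightly more push into the pin.

jog_arm(
  motion=[
    {"x":-8,"y":4.2,"z":0,"spin":-4,"fingers":1},
    {"x":-15.5,"y":9,"z":0,"spin":-8,"fingers":1},
    {"x":-22.5,"y":14.2,"z":0,"spin":-12,"fingers":1},
    {"x":-29,"y":20,"z":0,"spin":-16,"fingers":1},
    {"x":-29,"y":20,"z":0,"spin":-16,"fingers":1},
  ],
)

```text
clock: 5.15
eef_pos: [0.5166, -0.2279, 0.014]
tool_rot: [-0.276, 0.961, -0.003, 0.004]
ft_force: [8.6, -4.7, -0.5]
grip_width: 0.0003
grasp_force: 4.4
```

```bash
python3 -c "
from h import *
a=shot('top','t4.png');b=shot('scene','s4.png')
i=cv2.imread('pics/t4.png')[175:250,265:365];j=cv2.imread('pics/s4.png')[205:300,270:400]
cv2.imwrite('pics/c4.png',np.hstack([cv2.resize(i,(400,300),interpolation=cv2.INTER_CUBIC),cv2.resize(j,(400,300),interpolation=cv2.INTER_CUBIC)]))
o=readout.get_obs();print(o['eef_pos'],o['ft_force'])
arc(32,range(4,36,4))"
```

```text
[ 0.51651927 -0.22800381  0.01397971] [ 8.78011261 -4.82686975  0.27605456]
4 [-8.   3.7] spin -4
8 [-15.8   8. ] spin -8
12 [-23.3  12.9] spin -12
16 [-30.3  18.2] spin -16
20 [-37.  24.] spin -20
24 [-43.3  30.3] spin -24
28 [-49.1  37. ] spin -28
32 [-54.5  44. ] spin -32
```

View pics/c4.png

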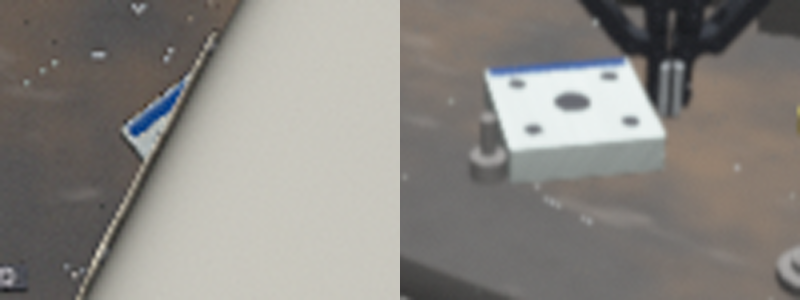

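```bash
cat >> h.py <<'E'
def pose(f,seed):
    # blank top face in scene picture -> (centre, angle) via mask + rectified minAreaRect
    c=np.load('pics/'+f+'.npz');p=c['pixels'].astype(int)
    h=cv2.cvtColor(c['pixels'],cv2.COLOR_RGB2HSV)
    m=((p.min(2)>180)|((h[...,0]>100)&(h[...,0]<125)&(h[...,1]>120)&(h[...,2]>60))).astype(np.uint8)
    m=cv2.morphologyEx(m,cv2.MORPH_CLOSE,np.ones((3,3)))
    n,l,s,_=cv2.connectedComponentsWithStats(m)
    L=l[seed[1]-12:seed[1]+13,seed[0]-12:seed[0]+13];k=np.bincount(L[L>0]).argmax()
    k=cv2.findContours((l==k).astype(np.uint8),cv2.RETR_EXTERNAL,cv2.CHAIN_APPROX_NONE)[0]
    k=max(k,key=len)[:,0];W=w(f,k,.026)[:,:2]*1000
    r=cv2.minAreaRect(W.astype(np.float32));print(len(k),np.round(r[0],1),np.round(r[1],1),round(r[2],1));return r
E
python3 -c "
from h import *
for f,s in (('s0.png',(346,248)),('s2.png',(370,247)),('s3.png',(366,242)),('s4.png',(363,237))): pose(f,s)"
```

```text
140 [ 453.8 -234.9] [95.4 94.5] 1.1
136 [ 455.8 -215.1] [96.7 94.9] 2.2
153 [ 468.5 -198.1] [98.4 94.8] 22.3
146 [ 475.9 -181.3] [96.7 95.6] 39.9
```

The blank stands at 40° with the pin at the leading face, and the pusher is near mid-face. I continue the arc.

jog_arm(
  motion=[
    {"x":-8,"y":4,"z":0,"spin":-4,"fingers":1},
    {"x":-15.8,"y":8.4,"z":0,"spin":-8,"fingers":1},
    {"x":-23.3,"y":13.3,"z":0,"spin":-12,"fingers":1},
    {"x":-30.3,"y":18.8,"z":0,"spin":-16,"fingers":1},
    {"x":-37,"y":24.6,"z":0,"spin":-20,"fingers":1},
    {"x":-43.3,"y":31,"z":0,"spin":-24,"fingers":1},
  ],
)

```text
clock: 6.0
eef_pos: [0.5359, -0.1775, 0.0136]
tool_rot: [-0.47, 0.882, -0.002, 0.003]
ft_force: [7.0, -2.2, -0.6]
grip_width: -0.0002
grasp_force: 3.6
```

```bash
python3 -c "
from h import *
shot('scene','s5.png');r=pose('s5.png',(358,232))
o=readout.get_obs();print(o['eef_pos'],o['ft_force'],o['joint_pos'])
arc(56,range(4,36,4))"
```

```text
134 [ 477.1 -154.2] [95.4 96.2] 67.3
[ 0.53603157 -0.17625541  0.01349454] [ 7.53933972 -1.3306765   0.27193385] [-0.31925213  0.54410572 -0.15049788  0.86861108  0.00292499 -1.30151135]
4 [-7.8  3.9] spin -4
8 [-15.4   8.3] spin -8
12 [-22.6  13.2] spin -12
16 [-29.5  18.6] spin -16
20 [-36.   24.5] spin -20
24 [-42.   30.8] spin -24
28 [-47.6  37.5] spin -28
32 [-52.7  44.6] spin -32
```

jog_arm(
  motion=[
    {"x":-7.8,"y":4,"z":0,"spin":-4,"fingers":1},
    {"x":-15.4,"y":8.6,"z":0,"spin":-8,"fingers":1},
    {"x":-22.6,"y":13.6,"z":0,"spin":-12,"fingers":1},
    {"x":-29.5,"y":19,"z":0,"spin":-16,"fingers":1},
    {"x":-36,"y":25,"z":0,"spin":-20,"fingers":1},
  ],
)

```text
clock: 6.68
eef_pos: [0.5345, -0.1329, 0.0134]
tool_rot: [-0.617, 0.787, -0.002, 0.003]
ft_force: [5.6, -1.0, 0.5]
grip_width: 0.0002
grasp_force: 2.8
```

```bash
python3 -c "
from h import *
shot('scene','s6.png');r=pose('s6.png',(350,228))
o=readout.get_obs();print(o['eef_pos'],o['ft_force'],o['joint_pos'])
arc(76,range(4,20,4))"
```

```text
Traceback (most recent call last):
  File "h.py", line 23, in pose
    L=l[seed[1]-12:seed[1]+13,seed[0]-12:seed[0]+13];k=np.bincount(L[L>0]).argmax()
                                                       ~~~~~~~~~~~~~~~~~~~~~~~~~~^^
ValueError: attempt to get argmax of an empty sequence
```

```bash
python3 -c "
from h import *
j=cv2.imread('pics/s6.png')[170:300,200:400]
cv2.imwrite('pics/c6.png',cv2.resize(j,(800,520),interpolation=cv2.INTER_CUBIC))
p=np.load('pics/s6.png.npz')['pixels'];print(p[215:245:6,320:370:8].min(2))
o=readout.get_obs();print(o['eef_pos'])"
```

```text
[[106 109 111 111 112 112 112]
 [106 107 109 111 114 112 111]
 [219 231 111 111 112 112 112]
 [234 219 107 110 112 113 110]
 [233 118 107 110 110 112 110]]
[ 0.5342209  -0.13173115  0.01336816]
```

View pics/c6.png

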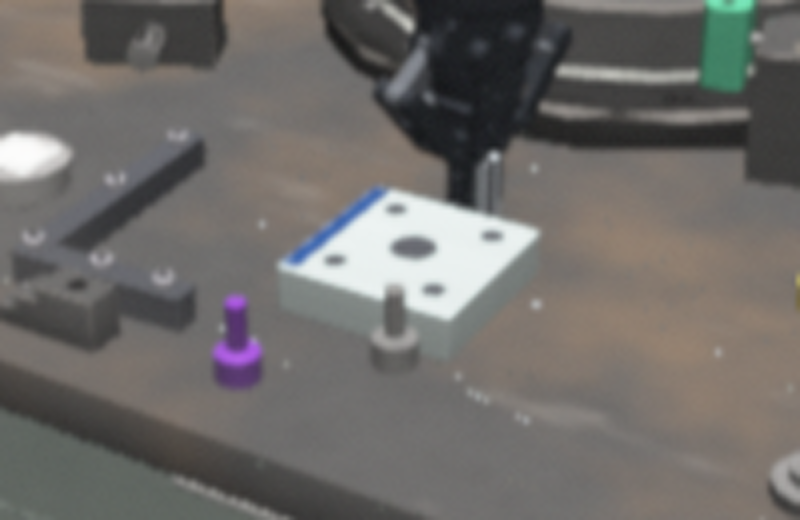

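The blank is nearly square to the stop, blue to the left, with its centre at about (413,247). The pin is at (395,345), on the robot side near its right end.

```bash
python3 -c "
from h import *
pose('s6.png',(303,232));arc(76,range(4,20,4))
# end stop & rail edges from scene: crop 4x at (200,170)
g=lambda p:(np.array(p,float)+.5)/4-.5+[200,170]
print(w('s6.png',g([(203,140),(62,245),(193,290)]),.02))"
```

```text
132 [ 470.4 -133.6] [97.6 93.6] 0.1
4 [-7.7  3.9] spin -4
8 [-15.1   8.3] spin -8
12 [-22.2  13.3] spin -12
16 [-29.   18.7] spin -16
[[ 0.52551589  0.0325362   0.02      ]
 [ 0.39302396  0.02473786  0.02      ]
 [ 0.39139261 -0.05774142  0.02      ]]
```

jog_arm(
  motion=[
    {"x":0,"y":-12,"z":0,"spin":0,"fingers":1},
    {"x":0,"y":-14,"z":-40,"spin":-8,"fingers":1},
    {"x":0,"y":-14,"z":-70,"spin":-16,"fingers":0},
    {"x":50,"y":15,"z":-70,"spin":-16,"fingers":0},
    {"x":96,"y":40,"z":-70,"spin":-16,"fingers":0},
    {"x":96,"y":40,"z":-40,"spin":-16,"fingers":0},
    {"x":96,"y":40,"z":-40,"spin":-16,"fingers":0},
  ],
)

```text
clock: 7.6
eef_pos: [0.4663, -0.2163, 0.0501]
tool_rot: [0.718, -0.696, -0.003, 0.001]
ft_force: [0.1, -0.1, 0.8]
grip_width: 0.0424
grasp_force: 0.0
```

```bash
python3 -c "
from h import *
shot('scene','s7.png');pose('s7.png',(303,232))
o=readout.get_obs();print(o['eef_pos'],o['grip_width'],o['joint_pos'])"
```

```text
129 [ 470.3 -132.3] [98.5 93.2] 1.5
[ 0.46766797 -0.21639668  0.05127097] 0.042479302866957155 [-4.33702574e-01  4.24605231e-01 -2.36587553e-01  9.13906890e-01
  5.53233565e-04 -2.03792960e+00]
```

jog_arm(
  motion=[
    {"x":0,"y":-6,"z":0,"spin":0,"fingers":0},
    {"x":0,"y":-6,"z":25,"spin":0,"fingers":0},
    {"x":0,"y":-6,"z":40,"spin":0,"fingers":0},
    {"x":0,"y":-6,"z":40,"spin":0,"fingers":0},
  ],
)

```text
clock: 8.15
eef_pos: [0.4745, -0.216, 0.0114]
tool_rot: [0.719, -0.695, -0.001, 0.0]
ft_force: [-0.1, 0.2, -0.5]
grip_width: 0.0425
grasp_force: 0.0
```

jog_arm(
  motion=[
    {"x":-8,"y":0,"z":0,"spin":0,"fingers":0},
    {"x":-14,"y":0,"z":0,"spin":0,"fingers":0},
    {"x":-20,"y":0,"z":0,"spin":0,"fingers":0},
    {"x":-26,"y":0,"z":0,"spin":0,"fingers":0},
    {"x":-32,"y":0,"z":0,"spin":0,"fingers":0},
  ],
)

```text
clock: 8.78
eef_pos: [0.4743, -0.1854, 0.0127]
tool_rot: [0.719, -0.695, 0.001, 0.001]
ft_force: [1.1, -3.2, -0.1]
grip_width: 0.0428
grasp_force: 1.7
```

```bash
python3 -c "
from h import *
shot('scene','s8.png');pose('s8.png',(300,231))
o=readout.get_obs();print(o['eef_pos'],o['grip_width'],o['joint_pos'],o['ft_force'])"
```

```text
115 [ 470.2 -129.1] [98.4 93. ] 1.7
[ 0.47424977 -0.18462329  0.01263771] 0.04246056317331744 [-3.70661454e-01  4.62266682e-01 -3.00651013e-01  8.06701174e-01
 -9.77532420e-04 -1.97573527e+00] [ 0.70455472 -1.94293441  0.79133978]
```

jog_arm(
  motion=[
    {"x":-10,"y":0,"z":0,"spin":0,"fingers":0},
    {"x":-22,"y":0,"z":0,"spin":0,"fingers":0},
    {"x":-34,"y":0,"z":0,"spin":0,"fingers":0},
    {"x":-46,"y":0,"z":0,"spin":0,"fingers":0},
    {"x":-58,"y":0,"z":0,"spin":0,"fingers":0},
    {"x":-70,"y":0,"z":0,"spin":0,"fingers":0},
    {"x":-80,"y":0,"z":0,"spin":0,"fingers":0},
    {"x":-88,"y":0,"z":0,"spin":0,"fingers":0},
  ],
)

```text
clock: 9.82
eef_pos: [0.471, -0.0964, 0.0126]
tool_rot: [0.719, -0.695, 0.001, 0.0]
ft_force: [0.7, -6.1, 3.9]
grip_width: 0.0425
grasp_force: 2.8
```

```bash
python3 -c "
from h import *
shot('scene','s9.png');pose('s9.png',(270,218))
o=readout.get_obs();print(o['eef_pos'],o['grip_width'],o['ft_force'])"
```

```text
120 [466.6 -39.3] [97.8 96.3] 2.1
[ 0.47092109 -0.09532359  0.01254652] 0.04254296929616468 [ 1.01718748 -3.50342635  2.61056284]
```

jog_arm(
  motion=[
    {"x":-4,"y":0,"z":0,"spin":0,"fingers":0},
    {"x":-8,"y":0,"z":0,"spin":0,"fingers":0},
    {"x":-12,"y":0,"z":0,"spin":0,"fingers":0},
    {"x":-14,"y":0,"z":0,"spin":0,"fingers":0},
  ],
)

```text
clock: 10.38
eef_pos: [0.4705, -0.083, 0.0125]
tool_rot: [0.719, -0.695, 0.0, 0.0]
ft_force: [0.1, -5.5, 4.1]
grip_width: 0.0426
grasp_force: 2.8
```

jog_arm(
  motion=[
    {"x":-1,"y":0,"z":0,"spin":0,"fingers":0},
    {"x":-2,"y":0,"z":0,"spin":0,"fingers":0},
  ],
)

```text
clock: 10.62
eef_pos: [0.4704, -0.0812, 0.0125]
tool_rot: [0.719, -0.695, 0.0, 0.0]
ft_force: [0.8, -5.5, 2.4]
grip_width: 0.0429
grasp_force: 2.9
```

jog_arm(
  motion=[
    {"x":-1,"y":0,"z":0,"spin":0,"fingers":0},
    {"x":-2,"y":0,"z":0,"spin":0,"fingers":0},
  ],
)

```text
clock: 10.88
eef_pos: [0.4703, -0.0792, 0.0125]
tool_rot: [0.719, -0.695, 0.0, 0.0]
ft_force: [-0.3, -5.6, 3.2]
grip_width: 0.0426
grasp_force: 2.9
```

jog_arm(
  motion=[
    {"x":-1,"y":0,"z":0,"spin":0,"fingers":0},
    {"x":-2,"y":0,"z":0,"spin":0,"fingers":0},
  ],
)

```text
clock: 11.12
eef_pos: [0.4702, -0.0773, 0.0125]
tool_rot: [0.719, -0.695, 0.0, 0.0]
ft_force: [0.4, -5.7, 4.4]
grip_width: 0.0427
grasp_force: 2.9
```

jog_arm(
  motion=[
    {"x":-1,"y":0,"z":0,"spin":0,"fingers":0},
    {"x":-2,"y":0,"z":0,"spin":0,"fingers":0},
  ],
)

```text
clock: 11.38
eef_pos: [0.4702, -0.0753, 0.0125]
tool_rot: [0.719, -0.695, 0.0, 0.0]
ft_force: [0.6, -5.8, 3.4]
grip_width: 0.0428
grasp_force: 2.9
```

jog_arm(
  motion=[
    {"x":-1,"y":0,"z":0,"spin":0,"fingers":0},
  ],
)

```text
clock: 11.5
eef_pos: [0.4702, -0.0743, 0.0125]
tool_rot: [0.719, -0.695, 0.0, 0.0]
ft_force: [1.0, -6.0, 3.5]
grip_width: 0.0428
grasp_force: 2.9
```

jog_arm(
  motion=[
    {"x":-1,"y":0,"z":0,"spin":0,"fingers":0},
    {"x":-1.5,"y":0,"z":0,"spin":0,"fingers":0},
  ],
)

```text
clock: 11.75
eef_pos: [0.4702, -0.0741, 0.0125]
tool_rot: [0.719, -0.695, 0.002, 0.002]
ft_force: [0.6, -10.0, 2.9]
grip_width: 0.0426
grasp_force: 5.2
```

jog_arm(
  motion=[
    {"x":-1,"y":0,"z":0,"spin":0,"fingers":0},
  ],
)

```text
clock: 11.88
eef_pos: [0.4704, -0.074, 0.0126]
tool_rot: [0.719, -0.695, 0.002, 0.002]
ft_force: [1.4, -13.6, 1.1]
grip_width: 0.0426
grasp_force: 6.7
```

jog_arm(
  motion=[
    {"x":-1,"y":0,"z":0,"spin":0,"fingers":0},
  ],
)

```text
clock: 12.0
eef_pos: [0.4707, -0.0738, 0.0126]
tool_rot: [0.719, -0.695, 0.003, 0.003]
ft_force: [1.8, -14.7, 0.6]
grip_width: 0.0425
grasp_force: 7.9
```

```bash
python3 -c "
from h import *
shot('scene','s10.png');pose('s10.png',(262,215))
o=readout.get_obs();print(o['eef_pos'],o['grip_width'],o['ft_force'])"
```

```text
117 [465.9 -16.5] [99.2 93.1] 3.9
[ 0.47082749 -0.07379926  0.01264178] 0.04270318402019279 [  2.38387926 -15.42299694   0.98308599]
```

jog_arm(
  motion=[
    {"x":4,"y":0,"z":0,"spin":0,"fingers":0},
    {"x":15,"y":0,"z":0,"spin":0,"fingers":0},
    {"x":15,"y":0,"z":-50,"spin":0,"fingers":0},
    {"x":15,"y":-40,"z":-60,"spin":0,"fingers":1},
    {"x":-20,"y":-79,"z":-60,"spin":0,"fingers":1},
    {"x":-57,"y":-79,"z":-60,"spin":0,"fingers":1},
    {"x":-57,"y":-79,"z":-60,"spin":0,"fingers":1},
  ],
)

```text
clock: 12.92
eef_pos: [0.5459, -0.0081, 0.0713]
tool_rot: [0.721, -0.693, -0.002, 0.0]
ft_force: [0.2, -1.1, 0.2]
grip_width: -0.0002
grasp_force: 0.0
```

```bash
python3 -c "
from h import *
shot('scene','s11.png');pose('s11.png',(262,215));shot('top','t11.png')
o=readout.get_obs();print(o['eef_pos'],o['grip_width'],o['ft_force'],o['joint_pos'])
j=cv2.imread('pics/s11.png')[150:270,190:350];i=cv2.imread('pics/t11.png')[170:260,220:340]
cv2.imwrite('pics/c11.png',np.hstack([cv2.resize(j,(400,300),interpolation=cv2.INTER_CUBIC),cv2.resize(i,(400,300),interpolation=cv2.INTER_CUBIC)]))"
```

```text
123 [466.6 -16.7] [98.4 95.8] 2.2
[ 0.5459515  -0.01033415  0.07155365] -0.00028805626464680254 [-0.27424837 -0.61136807 -0.29329649] [-1.91719253e-02  4.51827883e-01 -1.28896398e-01  9.92432197e-01
  4.41668291e-04 -1.62518068e+00]
```

View pics/c11.png

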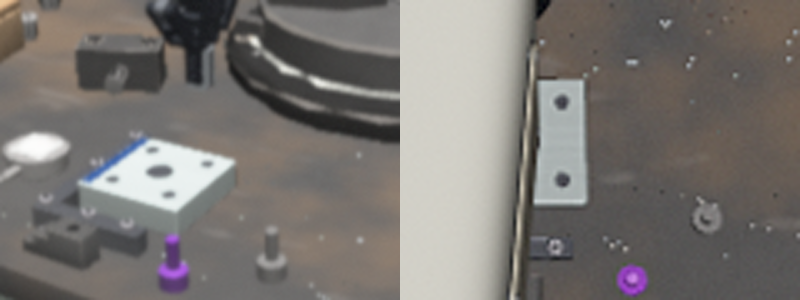

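The blank lies along the rail, about 25 mm short of the end stop, and the shut fingers are beyond its far side.

jog_arm(
  motion=[
    {"x":0,"y":0,"z":30,"spin":0,"fingers":1},
    {"x":0,"y":0,"z":59,"spin":0,"fingers":1},
    {"x":0,"y":0,"z":59,"spin":0,"fingers":1},
  ],
)

```text
clock: 13.4
eef_pos: [0.544, -0.0117, 0.011]
tool_rot: [0.719, -0.696, -0.002, 0.002]
ft_force: [-0.2, 0.3, 0.0]
grip_width: 0.0001
grasp_force: 0.0
```

jog_arm(
  motion=[
    {"x":0,"y":6,"z":0,"spin":0,"fingers":1},
    {"x":0,"y":11,"z":0,"spin":0,"fingers":1},
    {"x":0,"y":15,"z":0,"spin":0,"fingers":1},
    {"x":0,"y":19,"z":0,"spin":0,"fingers":1},
    {"x":0,"y":23,"z":0,"spin":0,"fingers":1},
  ],
)

```text
clock: 14.02
eef_pos: [0.5256, -0.0114, 0.0142]
tool_rot: [0.719, -0.695, 0.001, -0.001]
ft_force: [4.2, 0.6, 0.3]
grip_width: 0.0002
grasp_force: 1.8
```

jog_arm(
  motion=[
    {"x":0,"y":3,"z":0,"spin":0,"fingers":1},
    {"x":0,"y":6,"z":0,"spin":0,"fingers":1},
    {"x":0,"y":9,"z":0,"spin":0,"fingers":1},
  ],
)

```text
clock: 14.4
eef_pos: [0.5163, -0.0118, 0.014]
tool_rot: [0.719, -0.695, 0.001, -0.001]
ft_force: [5.4, -0.1, 3.5]
grip_width: 0.0
grasp_force: 2.7
```

```bash
python3 -c "
from h import *
shot('scene','s12.png');pose('s12.png',(255,220))
o=readout.get_obs();print(o['eef_pos'],o['grip_width'],o['ft_force'])"
```

```text
123 [453.3 -17.7] [97.5 94.7] 2.5
[ 0.51581517 -0.01181583  0.01394789] -0.0003648919698384972 [4.35768053 0.34266546 3.83220284]
```

jog_arm(
  motion=[
    {"x":0,"y":2,"z":0,"spin":0,"fingers":1},
    {"x":0,"y":4,"z":0,"spin":0,"fingers":1},
    {"x":0,"y":6,"z":0,"spin":0,"fingers":1},
    {"x":0,"y":7,"z":0,"spin":0,"fingers":1},
  ],
)

```text
clock: 14.95
eef_pos: [0.5093, -0.012, 0.014]
tool_rot: [0.719, -0.695, 0.001, -0.001]
ft_force: [5.2, -0.1, 2.6]
grip_width: -0.0
grasp_force: 2.7
```

jog_arm(
  motion=[
    {"x":0,"y":1,"z":0,"spin":0,"fingers":1},
    {"x":0,"y":2,"z":0,"spin":0,"fingers":1},
  ],
)

```text
clock: 15.2
eef_pos: [0.5074, -0.0121, 0.014]
tool_rot: [0.719, -0.695, 0.001, -0.001]
ft_force: [4.9, 0.3, 2.6]
grip_width: -0.0
grasp_force: 2.7
```

jog_arm(
  motion=[
    {"x":0,"y":1,"z":0,"spin":0,"fingers":1},
    {"x":0,"y":2,"z":0,"spin":0,"fingers":1},
  ],
)

```text
clock: 15.45
eef_pos: [0.5054, -0.0122, 0.014]
tool_rot: [0.719, -0.695, 0.001, -0.001]
ft_force: [4.2, 0.8, 2.5]
grip_width: -0.0002
grasp_force: 2.7
```

jog_arm(
  motion=[
    {"x":0,"y":1,"z":0,"spin":0,"fingers":1},
  ],
)

```text
clock: 15.58
eef_pos: [0.5048, -0.0122, 0.014]
tool_rot: [0.719, -0.695, 0.001, -0.001]
ft_force: [7.2, 0.2, 1.5]
grip_width: 0.0002
grasp_force: 3.5
```

jog_arm(
  motion=[
    {"x":0,"y":1,"z":0,"spin":0,"fingers":1},
  ],
)

```text
clock: 15.7
eef_pos: [0.5047, -0.0121, 0.0141]
tool_rot: [0.719, -0.695, 0.002, -0.002]
ft_force: [9.5, 0.7, -0.4]
grip_width: 0.0002
grasp_force: 4.5
```

jog_arm(
  motion=[
    {"x":0,"y":1,"z":0,"spin":0,"fingers":1},
    {"x":0,"y":1,"z":0,"spin":0,"fingers":1},
    {"x":0,"y":1,"z":0,"spin":0,"fingers":1},
    {"x":0,"y":1,"z":0,"spin":0,"fingers":1},
  ],
)

```text
clock: 16.2
eef_pos: [0.5047, -0.0121, 0.0142]
tool_rot: [0.719, -0.695, 0.002, -0.003]
ft_force: [10.0, 0.3, -1.1]
grip_width: 0.0003
grasp_force: 4.8
```

```bash
python3 -c "
from h import *
shot('scene','s13.png');pose('s13.png',(250,222))
o=readout.get_obs();print(o['eef_pos'],o['grip_width'],o['ft_force'])"
```

```text
124 [442.  -17.7] [98.7 95.8] 2.6
[ 0.50466968 -0.01205257  0.01419105] -0.0002377907491958476 [ 9.71821751  0.20966751 -0.95588199]
```

Seated on the end stop. I press a little firmer for a moment, then go round and press onto the rail as well.

jog_arm(
  motion=[
    {"x":0,"y":1,"z":0,"spin":0,"fingers":1},
    {"x":0,"y":1,"z":0,"spin":0,"fingers":1},
    {"x":0,"y":1,"z":0,"spin":0,"fingers":1},
    {"x":0,"y":1,"z":0,"spin":0,"fingers":1},
  ],
)

```text
clock: 16.75
eef_pos: [0.5046, -0.0121, 0.0144]
tool_rot: [0.719, -0.695, 0.003, -0.003]
ft_force: [10.5, 0.9, -1.7]
grip_width: -0.0001
grasp_force: 5.5
```

jog_arm(
  motion=[
    {"x":0,"y":-3,"z":0,"spin":0,"fingers":1},
    {"x":0,"y":-15,"z":0,"spin":0,"fingers":1},
    {"x":0,"y":-15,"z":-50,"spin":0,"fingers":1},
    {"x":40,"y":5,"z":-60,"spin":0,"fingers":0},
    {"x":78,"y":54,"z":-60,"spin":0,"fingers":0},
    {"x":78,"y":54,"z":-60,"spin":0,"fingers":0},
  ],
)

```text
clock: 17.5
eef_pos: [0.4424, -0.0932, 0.0717]
tool_rot: [0.717, -0.697, -0.004, 0.003]
ft_force: [0.7, -0.1, 0.2]
grip_width: 0.043
grasp_force: 0.0
```

```bash
python3 -c "
from h import *
shot('scene','s14.png');pose('s14.png',(250,222))
o=readout.get_obs();print(o['eef_pos'],o['grip_width'],o['ft_force'])"
```

```text
122 [442.  -18.1] [98.1 95. ] 2.9
[ 0.44535051 -0.09265611  0.07224888] 0.04304505340082919 [1.01018145 0.24922998 0.87517036]
```

jog_arm(
  motion=[
    {"x":0,"y":0,"z":30,"spin":0,"fingers":0},
    {"x":0,"y":0,"z":60,"spin":0,"fingers":0},
    {"x":0,"y":0,"z":60,"spin":0,"fingers":0},
  ],
)

```text
clock: 17.92
eef_pos: [0.4465, -0.0909, 0.011]
tool_rot: [0.719, -0.695, -0.003, 0.002]
ft_force: [-1.1, 1.4, 0.1]
grip_width: 0.0428
grasp_force: 0.0
```

jog_arm(
  motion=[
    {"x":-6,"y":0,"z":0,"spin":0,"fingers":0},
    {"x":-11,"y":0,"z":0,"spin":0,"fingers":0},
    {"x":-14,"y":0,"z":0,"spin":0,"fingers":0},
    {"x":-16,"y":0,"z":0,"spin":0,"fingers":0},
  ],
)

```text
clock: 18.42
eef_pos: [0.4486, -0.0758, 0.0139]
tool_rot: [0.719, -0.695, 0.0, -0.0]
ft_force: [0.9, 0.3, 0.6]
grip_width: 0.0427
grasp_force: 0.0
```

jog_arm(
  motion=[
    {"x":-1,"y":0,"z":0,"spin":0,"fingers":0},
    {"x":-1.5,"y":0,"z":0,"spin":0,"fingers":0},
  ],
)

```text
clock: 18.68
eef_pos: [0.4483, -0.0751, 0.0135]
tool_rot: [0.719, -0.695, 0.001, 0.0]
ft_force: [-0.0, -2.0, 2.4]
grip_width: 0.0426
grasp_force: 1.0
```

jog_arm(
  motion=[
    {"x":-1,"y":0,"z":0,"spin":0,"fingers":0},
    {"x":-2,"y":0,"z":0,"spin":0,"fingers":0},
  ],
)

```text
clock: 18.92
eef_pos: [0.4483, -0.0749, 0.0136]
tool_rot: [0.719, -0.695, 0.002, 0.002]
ft_force: [-0.7, -9.2, 0.7]
grip_width: 0.0426
grasp_force: 4.6
```

jog_arm(
  motion=[
    {"x":-1,"y":0,"z":0,"spin":0,"fingers":0},
    {"x":-1,"y":0,"z":0,"spin":0,"fingers":0},
    {"x":-1,"y":0,"z":0,"spin":0,"fingers":0},
  ],
)

```text
clock: 19.3
eef_pos: [0.4483, -0.0749, 0.0136]
tool_rot: [0.718, -0.696, 0.003, 0.002]
ft_force: [-0.2, -10.5, 1.3]
grip_width: 0.0424
grasp_force: 5.3
```

jog_arm(
  motion=[
    {"x":-1,"y":0,"z":0,"spin":0,"fingers":0},
    {"x":-1,"y":0,"z":0,"spin":0,"fingers":0},
    {"x":-1,"y":0,"z":0,"spin":0,"fingers":0},
    {"x":-1,"y":0,"z":0,"spin":0,"fingers":0},
  ],
)

```text
clock: 19.8
eef_pos: [0.4483, -0.0749, 0.0137]
tool_rot: [0.718, -0.696, 0.003, 0.003]
ft_force: [-1.1, -13.1, 1.0]
grip_width: 0.0426
grasp_force: 6.7
```

jog_arm(
  motion=[
    {"x":5,"y":0,"z":0,"spin":0,"fingers":0},
    {"x":25,"y":0,"z":0,"spin":0,"fingers":0},
    {"x":30,"y":0,"z":-40,"spin":0,"fingers":0},
    {"x":90,"y":0,"z":-80,"spin":0,"fingers":0},
    {"x":150,"y":0,"z":-100,"spin":0,"fingers":0},
    {"x":210,"y":0,"z":-120,"spin":0,"fingers":0},
    {"x":210,"y":0,"z":-120,"spin":0,"fingers":0},
    {"x":210,"y":0,"z":-120,"spin":0,"fingers":0},
  ],
)

```text
clock: 20.8
eef_pos: [0.4548, -0.2804, 0.1328]
tool_rot: [0.719, -0.695, -0.001, -0.0]
ft_force: [0.9, 0.6, 0.1]
grip_width: 0.0426
grasp_force: 0.0
```

```bash
python3 -c "
from h import *
shot('scene','s15.png');pose('s15.png',(250,222));shot('top','t15.png')
o=readout.get_obs();print(o['eef_pos'],o['ft_force'])
j=cv2.imread('pics/s15.png')[180:270,190:310];i=cv2.imread('pics/t15.png')[180:270,195:315]
cv2.imwrite('pics/c15.png',np.hstack([cv2.resize(j,(400,300),interpolation=cv2.INTER_CUBIC),cv2.resize(i,(400,300),interpolation=cv2.INTER_CUBIC)]))"
```

```text
125 [441.8 -18.1] [98.3 94.7] 3.3
[ 0.45438395 -0.27871063  0.1321944 ] [0.37916542 0.80451284 0.29521317]
```

View pics/c15.png

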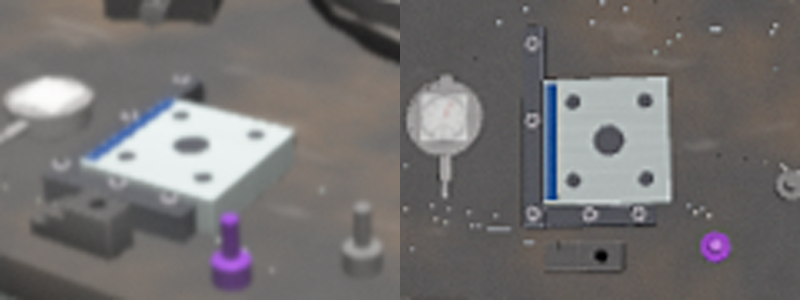

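The blank sits flush in the corner: blue on the rail at (545,140), near side on the end stop at (600,205). The gauge, jaw and pins have not moved, and the arm is clear, so I hand the job in.

```bash
python3 -c "
from workcell import bot
print(bot.job_done())"
```

```text
the job is handed in; nothing more can be done
None
```

The job is handed in, with no verdict shown: the blank turned a quarter turn on the pin and was pressed into the corner (10 to 13 N), where the last picture shows it flush on both faces, the arm clear and the gauge and jaw unmoved; the nut was not in that picture, but the arm stayed clear of it.

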